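# Switch off the bag sealer and take out its blown fuse

## Robot

A 6-joint arm with a two-finger parallel gripper is mounted at the origin on the work surface. World frame = base frame: x ahead of the robot, y to its left, z up, the work surface at z = 0. Lengths are in m, angles in rad, forces in N, time in s.
With the tool pointing down it reaches from about 0.325 to 0.775 m from the base axis. Payload 5.5 kg.
Tool frame: the origin (TCP) lies between the finger pads; the fingertips stand 8 mm ahead of it and the grasp point (between the pads) lies 11 mm behind it (tcp_to_tips is the distance from the TCP to the fingertips, in m); z points along the fingers, y is the line along which they close (so a half turn about z gives the same grasp; the last joint's range is limited). The gripper opens to 88 mm and grips with 3 to 60 N. Pads are 20 mm wide; open, the fingers measure 115 mm over their backs; the gripper's body (75 mm by 178 mm) begins 61 mm behind the grasp point.
Start: joints at [-1.215, 0.091, 1.231, -0, 1.82, -0.057], TCP at [0.241, -0.55, 0.231] pointing down, gripper open.
Joint ranges: [-2.87, 2.87], [-0.86, 2.18], [0.17, 2.46], [-1.51, 4.65], [0.06, 2.69], [-2.65, 2.65]. Speed limits (rad/s): [2.57, 2.57, 3.01, 3.14, 3.14, 3.14].

## Interface

Orientations are given as a unit quaternion [w, x, y, z].
In Python, from bench import * gives the robot as it stands. Calls block until the motion is done:
- move_to(position, orientation): joint-space move of the TCP to a pose.
- move_l(position, speed=0.15, orientation=None): straight line of the TCP; orientation=None keeps the orientation; speed is the mean speed in m/s.
- movej(angles): joint-space move.
- gripper_open() and close(): open the fingers fully, or close them until they stop; the grip force is fixed at half the most.
- hold(seconds).
- inverse_kinematics(position, orientation): joint angles nearest the present ones, or None.
- state(): the state.
- get_image(name): name is "scene" or "top"; returns a dict with "frame" (420x560x3 uint8, blue, green, red), "depth" (420x560 float32, m along the optical axis (not along the pixel's ray), 0 where there is no reading), "camera_matrix" (3x3 intrinsics, pixels), "view" (4x4, takes a point from world to camera coordinates). Camera axes: x right, y up, looking along -z (the intrinsics and any distortion apply to the point x, -y, -z); pixel columns grow to the right and rows downward; lengths in m; the calibration is good to about 2 mm. A picture is of the moment at which its call begins.
A pose or a line that the arm cannot do raises IKError and nothing moves.
- job_done(): hands the job in; it is judged then, once.
The state is a dict: "time": time; "joint_pos": joint angles; "dq": joint speeds; "joint_torque": joint torques, N m; "ee_pos": TCP position; "ee_rot": TCP orientation; "ft_force": force on the tool from outside, world axes, zero at the start; "moment": the same for the moment, N m; "finger_gap": finger opening in m; "finger_force": force on a finger pad.
Only numpy, scipy, OpenCV 4.12 (cv2) and the standard library are available. Lean on these libraries where they do the work, as an engineer would, in place of code of your own. Each camera call takes 0.05 s, during which the arm holds its last target. There are 200 camera calls.

## Task

The bag sealer has blown its fuse. Make it safe first: push the black switch knob on its sloping panel in against the spring, turn it anticlockwise past its safety stop all the way to off, and let it spring back out. Then, so as not to strain the clips, do not pull the cartridge fuse straight out but roll it sideways, down the slope, out of their sprung jaws, and lay it flat in the shallow grey tray without dropping it, leaving the sleeve of cups and the roll of tape beside the sealer where they stand.

Things in the scene. Friction and masses are not known exactly. Their poses are not given: they have to be found in the camera images.
- sealer: Bag sealer on the table: grey housing 340 mm wide (y), 314 mm deep (x), 166 mm high at its blue end plates. Origin: centre of its underside; x level from its front (operator's side) to its back, y to its left, z up. Its front is a panel sloping up to the back at 32 degrees from level. Behind the panel, the sealing bed and its closed lid reach 160 mm up. Does not move
- panel_mid (a point): Centre of the sealer's sloping panel (170 mm long up the slope, 330 mm wide), on its surface; in the sealer's frame it lies at x -78, z 90 mm. Axes: x up the slope, y to the left along it, z straight out of the panel (32 degrees from vertical, towards the operator). The switch is at y +105 mm, the open fuse block with its long side along y is centred at y -60 mm
- knob_grip (a point): On the axis of the black switch knob, in the middle of its grip bar, 10 mm below the bar's top: take the bar here. Bar 60 mm long, 15 mm thick, 32 mm high, on a round skirt of 60 mm diameter whose top is 20 mm below this point. At rest 45.5 mm above the panel. Turns with the knob: x along the bar to the end with the white line, z along its axis out of the panel. 57 mm free all round
- knob_turn (a joint): Turn of the knob, rad: 0 = on (bar straight up the slope), growing anticlockwise seen from in front (about the panel's +z) to 1.047 = off (end stop). Friction 0.06 N m, stays where left. Not pushed in it is stopped at about 0.18 rad. Pushed in it passes under the safety stop, which ends at 0.70; past that it springs out when let go and cannot turn back
- knob_push (a joint): How far the knob is pushed in along its axis, m: 0 = out, 0.008 = hard in. Its spring takes about 5.5 N at first and 12.5 N hard in. The safety stop can be passed from 0.0055 at the latest: push in some 0.007 and keep it in while turning from on to off
- fuse_mid (a point): Centre of the cartridge fuse: white tube with steel end caps, 20.6 mm diameter, 127 mm long, 90 g; y runs along it. Starts level in its two clips, along the panel's y, its axis 28.4 mm above the panel (block base under it 4 mm thick). Its middle 80 mm is free to grip, with 60 mm of free space up and down the slope
- fuse: The cartridge fuse itself; same origin and axes as fuse_mid
- fuse_seat (a point): Fixed point where the fuse's centre lies in the clips; axes as panel_mid. A brass clip stands 52 mm to either side along y, 14 mm wide. Its upper cheek is stiff and hooks right over the fuse, so it cannot be pulled straight out; its lower leaf is sprung. Shift the fuse 15 to 18 mm down the slope (-x): both leaves swing open (about 6 N each), it clears the hooks (at 13.5 mm); then draw it out along +z
- tray: Shallow open tray of grey plastic, 130 mm (x) by 170 mm (y), 34 mm high, walls and floor 4 mm. Origin: centre of its underside, on the table. Stands to the left or to the right of the sealer; does not move
- cups: Bystander: sleeve of white drinking cups standing upright, 82 mm diameter, 180 mm high, on the side of the sealer where the tray is not. Origin: centre of its underside
- tape_roll: Bystander: roll of brown tape, 104 mm diameter, 48 mm high, lying flat to the left of the sealer. Origin: centre of its underside
Things that resemble listed ones, but are neither listed nor needed, are in the scene too. What is shaped like the fuse but orange is not meant.

How it is judged:
On the way, in this order (a step that is already met when the one before it is completed fails the run):
1. the switch is turned to off and the knob has sprung back out (value of joint knob_turn above 0.9 rad and value of joint knob_push below 0.0025 m), for 0.2 s.
2. the fuse is out of its clips (distance between fuse_mid and fuse_seat above 0.035 m), for 0.2 s.
At the end, for the whole second after the job is handed in: The switch is at off (turned by more than 0.90 rad) with its knob sprung out (pushed in less than 2.5 mm), and the fuse lies flat (within 0.22 rad of level) and still on the floor of the tray: its centre inside the tray's walls and less than 25 mm above the tray's underside (all of step 1 and x of fuse_mid in the frame of tray between -0.06 and 0.06 m and y of fuse_mid in the frame of tray between -0.08 and 0.08 m and z of fuse_mid in the frame of tray below 0.025 m and angle between fuse_mid's own y axis and vertical between 1.35 and 1.79 rad and linear speed of fuse below 0.03 m/s); the robot touches nothing.
It fails at once if the fuse is moved out of its clips while the switch is not at off (distance between fuse_mid and fuse_seat above 0.02 m and value of joint knob_turn below 0.9 rad).
It fails at once if the clips are strained: the fuse is forced against its clips or the panel with over 60 N (contact force between fuse and sealer above 60 N).
It fails at once if the fuse is dropped or thrown (faster than 1.3 m/s) (linear speed of fuse above 1.3 m/s).
It fails at once if the cups or the roll of tape are pushed more than 40 mm from their place (distance of any of cups, tape_roll from where it was at the start of the episode above 0.04 m).
It fails at once if the cups are knocked over (angle between cups's own z axis and vertical above 0.6 rad).
It also fails if it takes over 50 s, if anything falls off the work surface, if the arm or the gripper's body presses on something with over 40 N, if the wrist force passes 120 N, or if a joint passes its speed limit or range.

## Working session

There is one attempt and no reset: what is moved stays moved. The work goes in short steps, each a Python script; the robot and the scene stay as the last script left them, time stands still between calls to the robot, and variables do not carry over. Pictures are saved under pics/ and viewed, at most 10 in all, crops included, and the job is handed in when it is done.

```bash
mkdir -p pics; ls; cat > h.py <<'E'
from bench import *
import numpy as np, cv2
from scipy.spatial.transform import Rotation as R
def cloud(im):
    d=im["depth"]; K=np.array(im["camera_matrix"]); h,w=d.shape
    u,v=np.meshgrid(np.arange(w),np.arange(h))
    P=np.stack([(u-K[0,2])/K[0,0]*d,-(v-K[1,2])/K[1,1]*d,-d,np.ones_like(d)],-1)
    return (P@np.linalg.inv(np.array(im["view"])).T)[...,:3]
E
python3 - <<'E'
from h import *
a=get_image("top");b=get_image("scene")
np.savez("m.npz",ta=a["frame"],tc=cloud(a),td=a["depth"],sa=b["frame"],sc=cloud(b),sd=b["depth"])
cv2.imwrite("pics/top.png",a["frame"]);cv2.imwrite("pics/scene.png",b["frame"])
s=state();print(s["time"],s["ee_rot"],s["finger_gap"])
E
```

```text
pics
0.1 [-8.82231027e-04  9.78776470e-01  2.04928821e-01 -1.45804095e-04] 0.08755241060124427
```

View pics/top.png

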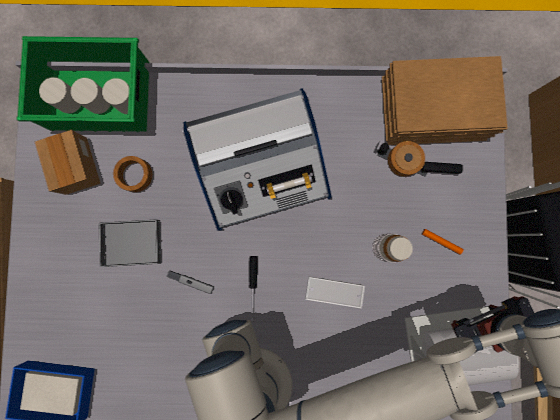

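View pics/scene.png

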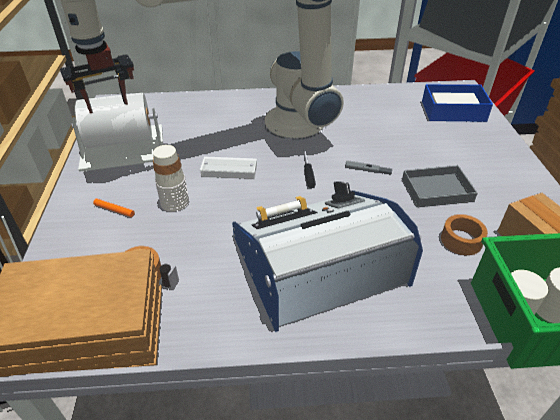

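The top view shows the sealer at about (258,160), its knob at (232,199) and the fuse at (290,187). The tray is at (130,243), the tape at (132,173) and the cups at (398,248). I'll fit the panel plane and the landmarks next.

```bash
cat > fit.py <<'E'
from h import *
m=np.load("m.npz");C=m["tc"];D=m["td"];F=m["ta"]
def P(u,v): return C[v,u]
for n,p in dict(knob=(232,199),fuse=(290,187),tray=(130,243),tape=(132,158),cups=(398,248),table=(200,330)).items(): print(n,P(*p).round(4),F[p[1],p[0]])
# panel plane: points in sealer region, robust (RANSAC then least squares)
reg=np.zeros(D.shape,bool);reg[160:225,205:325]=True;reg&=D>0
X=C[reg];X=X[(X[:,2]>.04)&(X[:,2]<.15)]
rng=np.random.default_rng(0);best=0
for _ in range(800):
    t=X[rng.choice(len(X),3,False)];n=np.cross(t[1]-t[0],t[2]-t[0]);l=np.linalg.norm(n)
    if l<1e-5: continue
    n=n/l*np.sign(n[2])
    if abs(np.degrees(np.arccos(n[2]))-32)>6: continue
    i=abs((X-t[0])@n)<.002
    if i.sum()>best: best=i.sum();I=i
Q=X[I];c=Q.mean(0);n=np.linalg.svd(Q-c)[2][2];n*=np.sign(n[2])
print("n",n,np.degrees(np.arccos(n[2])),best,"yaw",np.degrees(np.arctan2(-n[1],-n[0])))
# panel axes
yaw=np.arctan2(-n[1],-n[0]);y=np.array([-np.sin(yaw),np.cos(yaw),0]);
h=(C-c)@n; x=np.cross(y,n); px=(C-c)@x; py=(C-c)@y
def near(u,v,r):
    k=np.zeros(D.shape,bool);k[v-r:v+r,u-r:u+r]=True;return k&(D>0)
k=near(232,199,16)&(h>.045)&(h<.062); print("knobtop",k.sum(),C[k].mean(0),px[k].mean(),py[k].mean(),h[k].max(),np.ptp(px[k]),np.ptp(py[k]))
f=near(290,187,26)&(h>.030)&(h<.045); print("fuse",f.sum(),px[f].mean(),py[f].mean(),np.ptp(px[f]),np.ptp(py[f]),np.percentile(h[f],95))
w=f&(F.min(2)>150);A=np.c_[px[w],py[w]];print("white",w.sum(),A.mean(0),np.ptp(A,axis=0),np.linalg.svd(A-A.mean(0),full_matrices=False)[2][0])
pn=I; print("panel extents",((Q-c)@x).min(),((Q-c)@x).max(),((Q-c)@y).min(),((Q-c)@y).max(),c)
# tray : rim points
t=near(130,243,45)&(C[...,2]>.025)&(C[...,2]<.04);pts=C[t][:,:2].astype(np.float32)
print("tray rim",t.sum(),cv2.minAreaRect(pts));
t=near(130,243,20);print("tray floor",np.median(C[t],0))
for nm,(u,v,r,a,b) in dict(tape=(132,173,24,.035,.06),cups=(398,248,26,.15,.2)).items():
    t=near(u,v,r)&(C[...,2]>a)&(C[...,2]<b);print(nm,t.sum(),cv2.minEnclosingCircle(C[t][:,:2].astype(np.float32)))
big=cv2.resize(F[140:235,180:335],None,fx=5,fy=5,interpolation=cv2.INTER_CUBIC);cv2.imwrite("pics/c.png",big)
E
python3 fit.py
```

```text
knob [0.5311 0.0636 0.1399] [6 2 7]
fuse [ 0.5688 -0.0939  0.1171] [ 97 107 115]
tray [0.4063 0.3826 0.0042] [119 119 121]
tape [0.6565 0.3724 0.0483] [ 33  74 120]
cups [ 0.4056 -0.3757  0.1832] [160 174 185]
table [ 0.1518  0.1666 -0.0054] [129 122 129]
n [-0.50973282 -0.15383815  0.84646694] 32.170551576089466 2680 yaw 16.793894601735104
knobtop 120 [0.51837865 0.06643832 0.13863604] 0.004262107869510429 0.09772401999449067 0.059388800134907646 0.05997958957499351 0.018572012001100993
fuse 331 0.001589326697686946 -0.06886830691274935 0.03836218826519002 0.1267352865240996 0.041873629169389914
white 123 [ 0.00535077 -0.06833826] [0.01377154 0.12425041] [-0.00783737  0.99996929]
panel extents -0.08480707878214207 0.09579129390564213 -0.1783418014488788 0.16600023538494044 [ 0.57015372 -0.02001349  0.09154098]
tray rim 349 ((0.407459020614624, 0.3799043595790863), (0.13019844889640808, 0.17215488851070404), 4.345071315765381)
tray floor [0.40778035 0.38461631 0.00421344]
tape 536 ((0.6120709180831909, 0.3765033483505249), 0.05277377739548683)
cups 533 ((0.4048272967338562, -0.3818415105342865), 0.03433668985962868)
```

View pics/c.png

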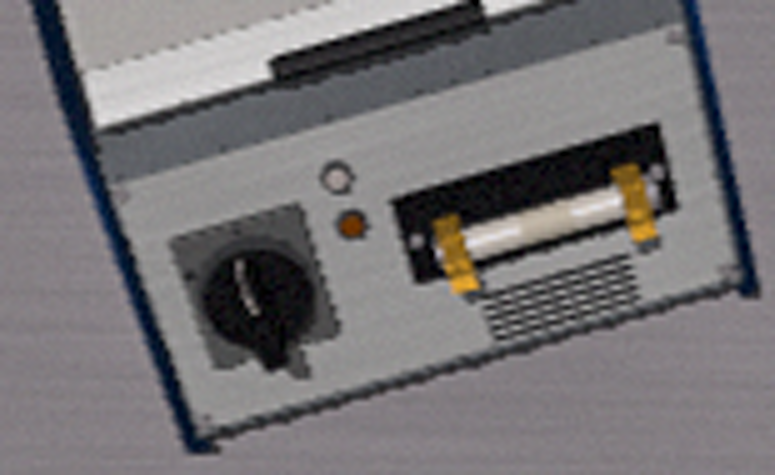

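```bash
cat >> h.py <<'E'
n=np.array([-0.50973282,-0.15383815,0.84646694]);yaw=np.arctan2(-n[1],-n[0])
a=np.radians(32);n=np.array([-np.sin(a)*np.cos(yaw),-np.sin(a)*np.sin(yaw),np.cos(a)])
y=np.array([-np.sin(yaw),np.cos(yaw),0]);x=np.cross(y,n);c0=np.array([0.57015372,-0.02001349,0.09154098])
RP=np.c_[x,y,n]
o=c0+RP@[.0045,-.0075,0]
def pp(px,py,h): return o+RP@[px,py,h]
def q(Rm): return R.from_matrix(Rm).as_quat(scalar_first=True)
def tool(th,s=1):  # closing axis = panel y turned th about n, tool z = -n
    yy=s*(-np.sin(th)*x+np.cos(th)*y); z=-n; return q(np.c_[np.cross(yy,z),yy,z])
def down(th,s=1):  # tool down, closing axis at world angle th
    yy=s*np.array([np.cos(th),np.sin(th),0]);z=np.array([0,0,-1.]);return q(np.c_[np.cross(yy,z),yy,z])
E
python3 - <<'E'
from h import *
print(o)
f=lambda r:None if r is None else np.round(r,2)
for s in(1,-1):
    for th in(0,.5,1.08): print("knob",s,th,f(inverse_kinematics(pp(0,.105,.03),tool(th,s))),f(inverse_kinematics(pp(0,.105,.13),tool(th,s))))
    for d in(.0284,.13): print("fuse",s,f(inverse_kinematics(pp(-.016,-.06,d),tool(-np.pi/2,s))))
    for g in(40,-40): print("tray",s,g,f(inverse_kinematics([.4075,.380,.015],down(np.radians(4.3+g),s))))
E
```

```text
[ 0.57597415 -0.026091    0.09392562]
knob 1 0 [-0.05 -0.59  2.09  0.2   1.12 -1.95] [-0.1  -0.77  2.04  0.21  1.34 -1.96]
knob 1 0.5 [-0.05 -0.59  2.09  0.2   1.12 -2.45] [-0.1  -0.77  2.04  0.21  1.34 -2.46]
knob 1 1.08 None None
fuse 1 [-0.43 -0.39  1.97  0.4   1.15 -0.81]
fuse 1 [-0.53 -0.54  1.92  0.41  1.37 -0.82]
tray 1 40 [ 0.69  0.04  1.67 -0.    1.43 -0.08]
tray 1 -40 [ 0.69  0.04  1.67 -0.    1.43  1.31]
knob -1 0 [-0.05 -0.59  2.09  0.2   1.12  1.19] [-0.1  -0.77  2.04  0.21  1.34  1.18]
knob -1 0.5 [-0.05 -0.59  2.09  0.2   1.12  0.69] [-0.1  -0.77  2.04  0.21  1.34  0.68]
knob -1 1.08 [-0.05 -0.59  2.09  0.2   1.12  0.11] [-0.1  -0.77  2.04  0.21  1.34  0.1 ]
fuse -1 [-0.43 -0.39  1.97  0.4   1.15  2.33]
fuse -1 [-0.53 -0.54  1.92  0.41  1.37  2.32]
tray -1 40 None
tray -1 -40 [ 0.69  0.04  1.67 -0.    1.43 -1.83]
```

```bash
python3 - <<'E'
from h import *
def rep(t):
    s=state();print(t,round(s["time"],2),np.round(s["ee_pos"],4),"F",np.round(RP.T@s["ft_force"],1),"M",np.round(RP.T@s["moment"],2),"gap",round(s["finger_gap"],4),s["finger_force"])
p=np.array(state()["ee_pos"]);p[2]=.38
move_l(p,.25);rep("up")
move_to(pp(0,.105,.11),tool(0,-1));rep("hover")
move_l(pp(0,.105,.036),.06);rep("down")
cv2.imwrite("pics/k1.png",cv2.resize(get_image("scene")["frame"][100:310,220:460],None,fx=2.5,fy=2.5))
close();rep("closed")
print(RP.T@(np.array(state()["ee_pos"])-o))
E
```

```text
up 0.85 [ 0.2407 -0.5495  0.3785] F [-0.7 -0.4 -1.9] M [0.01 0.08 0.01] gap 0.0878 0.0
hover 3.27 [0.4902 0.057  0.1878] F [ 0.2  0.7 -0.5] M [-0.05  0.21 -0.01] gap 0.0875 0.0
down 4.65 [0.5275 0.0689 0.1251] F [-0.3 -0.4  0.2] M [ 0.    0.24 -0.01] gap 0.0878 0.0
closed 5.81 [0.5273 0.0694 0.1245] F [0.9 3.6 0.1] M [0.51 0.13 0.05] gap 0.015 29.68103975057602
[0.00010989 0.10548219 0.0360168 ]
```

View pics/k1.png

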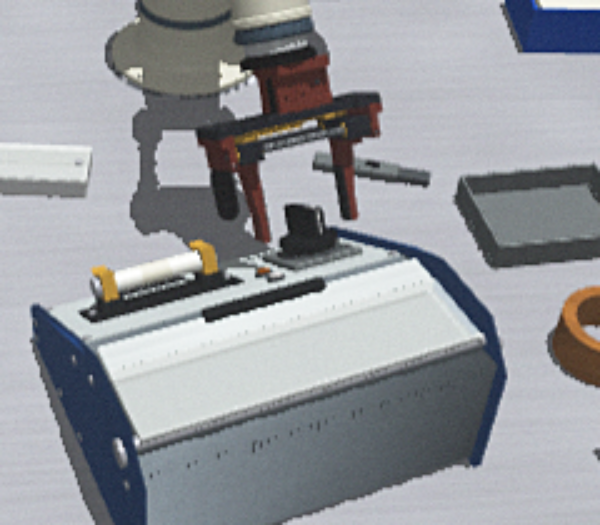

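The picture shows the fingers straddling the knob at about crop (305,230), and they closed to 15 mm, so the bar is held. Next I push in and turn.

```bash
python3 - <<'E'
from h import *
def rep(t):
    s=state();print(t,round(s["time"],2),np.round(RP.T@(np.array(s["ee_pos"])-o),4),"F",np.round(RP.T@s["ft_force"],1),"M",np.round(RP.T@s["moment"],2),"gap",round(s["finger_gap"],4))
for d in(.032,.0285):
    move_l(pp(0,.105,d),.02);rep("push")
d=.0285
while (RP.T@state()["ft_force"])[2]<13 and d>.024:
    d-=.001;move_l(pp(0,.105,d),.02);rep("push")
for th in np.arange(.1,1.06,.1).tolist()+[1.047]:
    move_l(pp(0,.105,d),.03,tool(th,-1));rep("turn %.2f"%th)
    if abs((RP.T@state()["moment"])[2])>1.2: break
E
```

```text
push 6.16 [0.0003 0.1055 0.0326] F [-2.9  4.2  7.9] M [0.79 0.67 0.06] gap 0.0151
push 6.48 [0.0004 0.1055 0.0294] F [-4.1  4.3 10.4] M [0.87 0.9  0.02] gap 0.0147
push 6.73 [0.0004 0.1055 0.0285] F [-4.9  4.1 11.5] M [0.86 1.02 0.01] gap 0.0148
push 6.98 [0.0005 0.1055 0.0278] F [-6.   3.7 14.5] M [0.92 1.24 0.06] gap 0.0148
turn 0.10 7.23 [0.0005 0.1058 0.0278] F [-5.6  6.6 15.1] M [1.09 1.21 0.02] gap 0.0149
turn 0.20 7.48 [0.0004 0.1061 0.0278] F [-5.2  7.3 15.7] M [1.28 1.25 0.07] gap 0.0147
turn 0.30 7.73 [0.0003 0.1065 0.0278] F [-6.1  7.9 16.3] M [1.51 1.35 0.03] gap 0.0148
turn 0.40 7.98 [0.0002 0.1067 0.0278] F [-5.9  9.5 16.4] M [1.73 1.4  0.08] gap 0.0149
turn 0.50 8.23 [1.00e-04 1.07e-01 2.78e-02] F [-7.2 10.5 18. ] M [1.96 1.54 0.01] gap 0.0146
turn 0.60 8.48 [-1.000e-04  1.073e-01  2.780e-02] F [-7.6 10.6 19.3] M [2.12 1.69 0.05] gap 0.0147
turn 0.70 8.73 [-0.0003  0.1076  0.0278] F [-8.1 12.  19.9] M [2.32 1.79 0.05] gap 0.0152
turn 0.80 8.98 [-0.0005  0.1078  0.0278] F [-8.5 12.9 21.7] M [2.4  2.02 0.02] gap 0.0148
turn 0.90 9.23 [-0.0008  0.108   0.0278] F [-10.5  14.9  22.4] M [2.53 2.13 0.03] gap 0.0148
turn 1.00 9.48 [-0.001   0.1082  0.0277] F [-11.4  14.9  24.5] M [2.63 2.39 0.05] gap 0.0147
turn 1.05 9.73 [-0.0012  0.1083  0.0277] F [-12.2  14.2  24.5] M [2.73 2.48 0.02] gap 0.0148
```

```bash
sed -i 's/\[.0045,-.0075,0\]/[.0015,-.0075,0]/' h.py; python3 - <<'E'
from h import *
def rep(t):
    s=state();print(t,round(s["time"],2),np.round(RP.T@(np.array(s["ee_pos"])-o),4),"F",np.round(RP.T@s["ft_force"],1),"M",np.round(RP.T@s["moment"],2),"gap",round(s["finger_gap"],4))
gripper_open();rep("open")
move_l(pp(.003,.105,.12),.12);rep("out")
move_to(pp(0,-.06,.12),tool(-np.pi/2,1));rep("fuse hover")
im=get_image("scene");cv2.imwrite("pics/k2.png",cv2.resize(im["frame"][150:270,230:400],None,fx=4.5,fy=4.5,interpolation=cv2.INTER_CUBIC))
C=(cloud(im)-o)@RP
F=im["frame"]
# fuse: white tube pts seen from behind; fit axis position as circle r=10.3
m=(C[...,1]>-.10)&(C[...,1]<-.02)&(abs(C[...,0])<.02)&(C[...,2]>.02)&(C[...,2]<.05)&(im["depth"]>0)&(F.min(2)>120)
Q=C[m];print(m.sum(),Q.mean(0))
from scipy.optimize import least_squares
print(least_squares(lambda p:np.hypot(Q[:,0]-p[0],Q[:,2]-p[1])-.0103,[0,.028],loss="soft_l1",f_scale=.001).x)
m=(abs(C[...,1]-.105)<.04)&(abs(C[...,0])<.04)&(C[...,2]>.035)&(C[...,2]<.062)&(im["depth"]>0)
Q=C[m];S=np.linalg.svd(Q[:,:2]-Q[:,:2].mean(0),full_matrices=False);print("knob",m.sum(),Q.mean(0),Q[:,2].max(),S[2][0])
m=(abs(C[...,1])<.02)&(abs(C[...,0])<.07)&(abs(C[...,2])<.01);print("panel h",np.median(C[m][:,2]))
E
```

```text
open 10.93 [0.0023 0.1051 0.026 ] F [-0.3  1.6 -0.2] M [-0.03  0.15  0.04] gap 0.0878
out 11.85 [0.0024 0.1051 0.1192] F [-0.1  0.1 -0.6] M [-0.02  0.2   0.07] gap 0.088
fuse hover 12.74 [-0.0004 -0.0595  0.1193] F [0.5 0.8 0.1] M [0.02 0.16 0.04] gap 0.0882
230 [ 0.00700562 -0.06062477  0.02934296]
[-0.00100928  0.02623002]
knob 201 [0.00546151 0.10377069 0.04547049] 0.05541239972042401 [0.50145715 0.86518248]
panel h 0.0006298480752811352
```

View pics/k2.png

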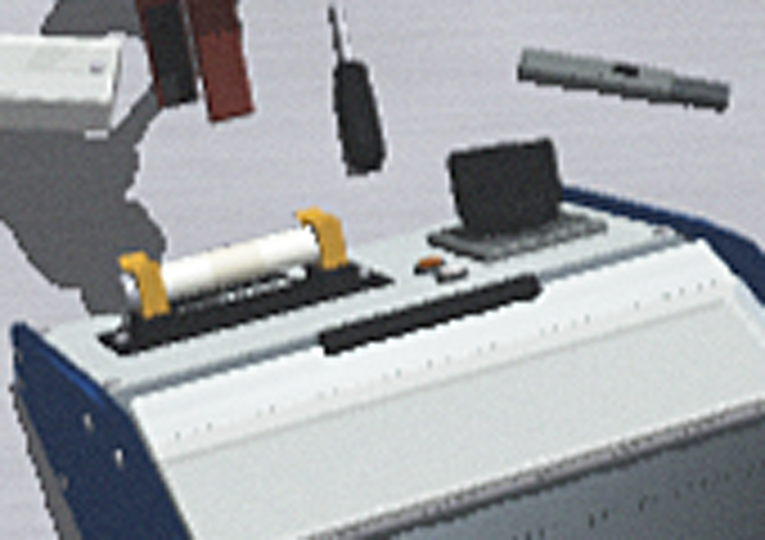

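The knob stands at 60° (bar at crop (505,185)) and its top is at 55.4 mm, so it is off and sprung out. The fuse is still in its clips at (245,260). Next I take it.

```bash
python3 - <<'E'
from h import *
def L(): return RP.T@(np.array(state()["ee_pos"])-o)
def rep(t):
    s=state();print(t,round(s["time"],2),np.round(L(),4),"F",np.round(RP.T@s["ft_force"],1),"M",np.round(RP.T@s["moment"],2),"gap",round(s["finger_gap"],4))
move_l(pp(-.001,-.06,.0275),.07);rep("down")
close();rep("closed")
x0=L()[0]; g=state()["finger_gap"]
if .018<g<.023:
    for d in (.005,.010,.014,.0165,.018,.019):
        move_l(pp(x0-d,-.06,.0275),.025);rep("roll %.4f"%d)
        if x0-L()[0]>.0160: break
E
```

```text
down 14.27 [-0.0006 -0.0602  0.028 ] F [ 0.2 -0.1  0.3] M [-0.03  0.19 -0.02] gap 0.0882
closed 15.32 [-0.0006 -0.06    0.0276] F [ 2.5 -0.9 -0.8] M [-0.07 -0.18  0.04] gap 0.0198
roll 0.0050 15.65 [-0.0045 -0.0601  0.0279] F [ 5.4 -0.7 -3.6] M [ 0.02 -0.74 -0.01] gap 0.0197
roll 0.0100 16.0 [-0.0081 -0.0602  0.0286] F [ 7.7  0.7 -2.2] M [ 0.1  -1.3  -0.02] gap 0.0199
roll 0.0140 16.31 [-0.0109 -0.0603  0.0292] F [10.4  0.5 -1.7] M [ 0.13 -1.59 -0.01] gap 0.0198
roll 0.0165 16.56 [-0.0129 -0.0605  0.0296] F [9.8 1.3 1. ] M [ 0.12 -1.72  0.04] gap 0.02
roll 0.0180 16.81 [-0.014  -0.0606  0.0298] F [10.2  1.1  0.7] M [ 0.14 -1.8  -0.01] gap 0.0197
roll 0.0190 17.06 [-0.0148 -0.0607  0.0299] F [11.4  1.9  0.4] M [ 0.14 -1.88 -0.01] gap 0.0198
```

```bash
python3 - <<'E'
from h import *
def L(): return RP.T@(np.array(state()["ee_pos"])-o)
def rep(t):
    s=state();print(t,round(s["time"],2),np.round(L(),4),"F",np.round(RP.T@s["ft_force"],1),"M",np.round(RP.T@s["moment"],2),"gap",round(s["finger_gap"],4))
for d in (.0205,.022,.0235):
    move_l(pp(-.0006-d,-.06,.0265),.02);rep("roll %.4f"%d)
    if -.0006-L()[0]>.0165: break
for h in (.032,.038,.045):
    move_l(pp(-.0006-d,-.06,h),.03);rep("out %.3f"%h)
    if (RP.T@state()["ft_force"])[2]<-15: print("stuck");break
else:
    move_l(pp(-.0006-d,-.06,.09),.08);rep("out")
    cv2.imwrite("pics/k3.png",cv2.resize(get_image("scene")["frame"][100:270,200:400],None,fx=3.5,fy=3.5))
E
```

```text
roll 0.0205 17.31 [-0.0158 -0.0607  0.0293] F [12.7  1.1  2.9] M [ 0.31 -1.98  0.02] gap 0.0201
roll 0.0220 17.56 [-0.017  -0.0608  0.0294] F [12.5  1.1  2.4] M [ 0.24 -2.02 -0.01] gap 0.02
roll 0.0235 17.81 [-0.0183 -0.0609  0.0296] F [12.2  1.9  2.2] M [ 0.17 -2.04  0.05] gap 0.0194
out 0.032 18.14 [-0.0201 -0.0605  0.0341] F [9.4 1.8 0.3] M [-0.03 -1.52 -0.07] gap 0.0198
out 0.038 18.49 [-0.0211 -0.0605  0.04  ] F [5.5 0.8 3.4] M [ 0.1  -0.95 -0.02] gap 0.0197
out 0.045 18.88 [-0.0225 -0.0605  0.0469] F [2.9 1.7 8.2] M [ 0.15 -0.28  0.09] gap 0.0201
out 19.59 [-0.0246 -0.06    0.0896] F [-0.4  0.2 -1.3] M [-0.09  0.22  0.05] gap 0.0197
```

View pics/k3.png

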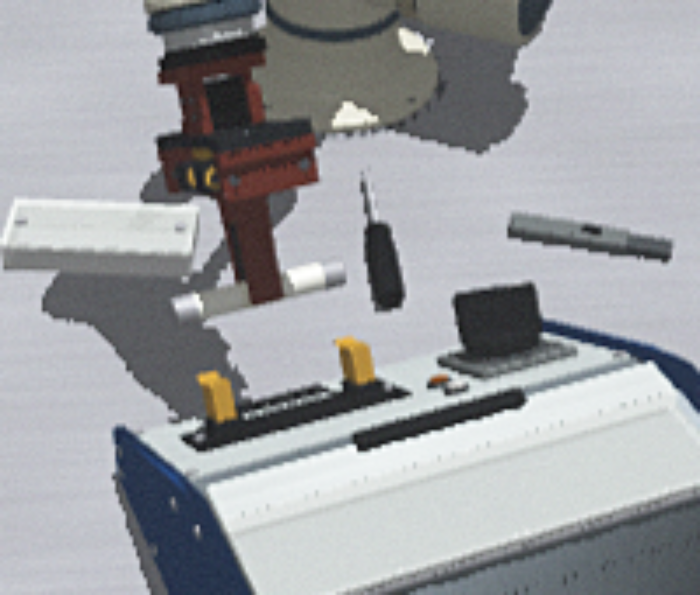

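The fuse is held level near the fingertips at crop (260,292) and is clear of both clips. Next it goes to the tray.

```bash
python3 - <<'E'
from h import *
def rep(t):
    s=state();print(t,round(s["time"],2),np.round(s["ee_pos"],4),"F",np.round(s["ft_force"],1),"gap",round(s["finger_gap"],4))
p=np.array(state()["ee_pos"]);p[2]=.27;move_l(p,.15);rep("up")
Q=down(np.radians(44.3),1)
move_to([.4075,.380,.17],Q);rep("hover")
move_l([.4075,.380,.075],.1);rep("low")
im=get_image("scene");C=cloud(im);F=im["frame"]
m=(abs(C[...,0]-.4075)<.08)&(abs(C[...,1]-.38)<.08)&(C[...,2]>.05)&(C[...,2]<.12)&(F.min(2)>110)&(im["depth"]>0)
print("fuse pts",m.sum(),C[m].mean(0),C[m].min(0),C[m].max(0))
A=C[m];d=np.linalg.svd(A-A.mean(0),full_matrices=False)[2][0];print("axis",d)
cv2.imwrite("pics/t1.png",cv2.resize(F[70:270,350:530],None,fx=2.8,fy=2.8))
E
```

```text
up 20.55 [ 0.5251 -0.1037  0.2686] F [-0.4 -0.  -1.5] gap 0.02
hover 22.39 [0.4081 0.3793 0.1702] F [ 0.5 -0.5 -0.7] gap 0.0199
low 23.49 [0.4079 0.3803 0.076 ] F [-0.4  0.3 -1.7] gap 0.02
fuse pts 95 [0.42146564 0.36992277 0.08151306] [0.36957345 0.34031032 0.06768614] [0.46073833 0.428988   0.08692252]
axis [ 0.73848559 -0.67394168  0.02101509]
```

View pics/t1.png

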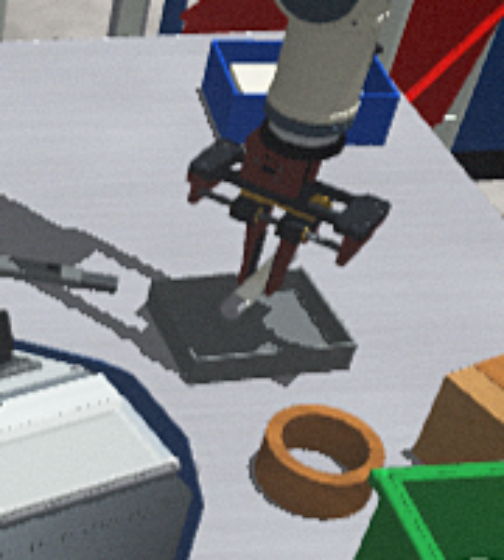

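The fuse hangs level over the tray at crop (255,285). I'll lower it until it touches and let go.

```bash
python3 - <<'E'
from h import *
def rep(t):
    s=state();print(t,round(s["time"],2),np.round(s["ee_pos"],4),"F",np.round(s["ft_force"],1),"gap",round(s["finger_gap"],4))
move_l([.4075,.380,.022],.07);rep("near")
for z in np.arange(.020,.0115,-.0015):
    move_l([.4075,.380,z],.02);rep("z")
    if state()["ft_force"][2]>3: break
gripper_open();rep("open")
move_l([.4075,.380,.20],.1);
p=np.array([.36,.10,.30]);move_to(p,down(np.radians(44.3)));rep("away")
im=get_image("scene");C=cloud(im);F=im["frame"]
m=(abs(C[...,0]-.4075)<.056)&(abs(C[...,1]-.38)<.075)&(C[...,2]>.014)&(C[...,2]<.06)&(im["depth"]>0)&(F.min(2)>140)
print(m.sum(),C[m].mean(0),C[m].min(0),C[m].max(0))
cv2.imwrite("pics/t2.png",cv2.resize(F[100:300,230:530],None,fx=2.6,fy=2.6))
E
```

```text
near 24.45 [0.4077 0.3802 0.0225] F [-0.3  0.4 -0.3] gap 0.0201
z 24.7 [0.4076 0.3801 0.0202] F [-0.2 -0.1 -1.1] gap 0.0196
z 24.95 [0.4075 0.3799 0.0184] F [-0.1 -0.1 -0.9] gap 0.0197
z 25.2 [0.4074 0.3799 0.0168] F [ 0.5  0.5 -1.7] gap 0.0202
z 25.45 [0.4077 0.3801 0.0164] F [-2.8 -1.7  4.2] gap 0.0199
open 26.57 [0.4075 0.38   0.0155] F [-0.3  1.  -0. ] gap 0.0878
away 29.72 [0.3602 0.1005 0.2994] F [0.3 0.  0.8] gap 0.0879
184 [0.41070721 0.3786322  0.02280768] [0.35228845 0.30913558 0.01451582] [0.45968087 0.42872867 0.03797818]
```

View pics/t2.png

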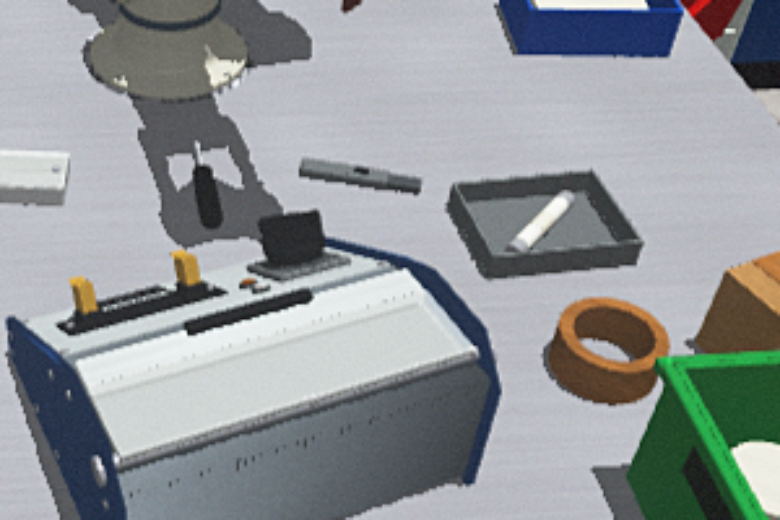

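The fuse lies flat in the tray at crop (543,220). The knob is still at off and the tape roll hasn't moved.

```bash
python3 -c "
from bench import *
print(job_done())"
```

```text
the job is handed in; nothing more can be done
None
```

The job is handed in: the switch is off with its knob sprung out, the fuse was rolled down out of its clips and lies flat in the grey tray, the tape roll stands where it was, and the arm was kept clear of the cups (not re-checked in the last picture); no verdict was returned.

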